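Cover the clean dishes with the orange lids that fit them

TASK

The clean dishes are to be covered against dust before they go back on the shelf: put each of the four orange lids on the dish it fits, the small, medium and large round ones on the blue-rimmed bowls of the same size and the square one on the square container with its sides in line. Each lid should lie flat, centred on its rim, set down gently and let go. Leave the blue lid alone and let the dishes stay where they stand.

Things in the scene. Friction and masses are not known exactly. Their poses are not given: they have to be found in the camera images.
- lid_small: Small orange, stiff round lid lying knob up: flat disc 96 mm in diameter, 6 mm thick, flat underneath, with an upright cylindrical knob of the same colour in the middle (24 mm in diameter, from 6 to 36 mm above the underside; grip it from above). Origin: centre of the underside; z up out of the knob. About 0.09 kg.
- lid_medium: Medium orange, stiff round lid lying knob up: flat disc 120 mm in diameter, 6 mm thick, flat underneath, with an upright cylindrical knob of the same colour in the middle (24 mm in diameter, from 6 to 36 mm above the underside; grip it from above). Origin: centre of the underside; z up out of the knob. About 0.12 kg.
- lid_large: Large orange, stiff round lid lying knob up: flat disc 144 mm in diameter, 6 mm thick, flat underneath, with an upright cylindrical knob of the same colour in the middle (24 mm in diameter, from 6 to 36 mm above the underside; grip it from above). Origin: centre of the underside; z up out of the knob. About 0.16 kg.
- lid_square: Square orange stiff lid lying knob up: flat plate 104 x 104 mm, 6 mm thick, flat underneath, with an upright square knob of the same colour in the middle (24 x 24 mm, from 6 to 36 mm above the underside; grip it from above, across x or across y). Sides parallel to its x and y axes. Origin: centre of the underside; z up. About 0.11 kg.
- lid_blue: Blue, stiff round lid lying knob up: flat disc 120 mm in diameter, 6 mm thick, flat underneath, with an upright cylindrical knob of the same colour in the middle (24 mm in diameter, from 6 to 36 mm above the underside; grip it from above). Origin: centre of the underside; z up out of the knob. Belongs to another dish; it stays where it lies.
- bowl_small: Small white ceramic bowl with a blue rim, standing loose and empty on the table: 84 mm outer diameter at the rim, 50 mm high, wall 5 mm. Origin: centre of its underside; z up. Its lid (96 mm) rests flat on the rim, so the lid's underside is then 50 mm above the bowl's origin.
- bowl_medium: Medium white ceramic bowl with a blue rim, standing loose and empty on the table: 108 mm outer diameter at the rim, 55 mm high, wall 5 mm. Origin: centre of its underside; z up. Its lid (120 mm) rests flat on the rim, so the lid's underside is then 55 mm above the bowl's origin.
- bowl_large: Large white ceramic bowl with a blue rim, standing loose and empty on the table: 132 mm outer diameter at the rim, 60 mm high, wall 5 mm. Origin: centre of its underside; z up. Its lid (144 mm) rests flat on the rim, so the lid's underside is then 60 mm above the bowl's origin.
- container: Square pale green plastic food container, open, standing loose and empty on the table: 92 x 92 mm outside, 60 mm high, wall 4 mm, sides parallel to its x and y axes. Origin: centre of its underside; z up. The square lid rests flat on its rim, the lid's underside then 60 mm above the container's origin, sides parallel (any quarter turn is as good).
Mind the look-alikes: they are no part of the job. What is shaped like the lid_square but green or turquoise is not meant. Leave any brown look-alike of the lid_medium alone.

How it is judged (in metres and radians):
At the end, for the whole second after the job is handed in: Each orange lid lies flat (within 0.06 rad) and at rest on the rim of its own dish, centred within 10 mm; the square lid's sides are within 0.14 rad of parallel with the container's (any quarter turn); the dishes stand upright and at rest and the blue lid is within 20 mm of where it lay (horizontal distance between lid_small and bowl_small below 0.01 m and z of lid_small in the frame of bowl_small between 0.046 and 0.055 m and angle between each of lid_small, bowl_small, lid_medium, bowl_medium, lid_large, bowl_large, lid_square, container's own z axis and vertical below 0.06 rad and linear speed of each of lid_small, bowl_small, lid_medium, bowl_medium, lid_large, bowl_large, lid_square, container below 0.02 m/s and angular speed of each of lid_small, lid_medium, lid_large, lid_square below 0.15 rad/s and horizontal distance between lid_medium and bowl_medium below 0.01 m and z of lid_medium in the frame of bowl_medium between 0.051 and 0.06 m and horizontal distance between lid_large and bowl_large below 0.01 m and z of lid_large in the frame of bowl_large between 0.056 and 0.065 m and horizontal distance between lid_square and container below 0.01 m and z of lid_square in the frame of container between 0.056 and 0.065 m and (angle between the x axis of lid_square and the x axis of container, either way round below 0.14 rad or angle between the x axis of lid_square and the y axis of container, either way round below 0.14 rad) and distance of lid_blue from where it was at the start of the episode below 0.02 m); the robot touches nothing.
It fails at once if a dish is pushed or lifted more than 30 mm from its place (distance of any of bowl_small, bowl_medium, bowl_large, container from where it was at the start of the episode above 0.03 m).
It fails at once if a lid is dropped or slammed onto its dish (faster than 0.4 m/s within 20 mm above the rim) ((horizontal distance between lid_small and bowl_small below 0.03 m and z of lid_small in the frame of bowl_small between 0.04 and 0.07 m and linear speed of lid_small above 0.4 m/s) or (horizontal distance between lid_medium and bowl_medium below 0.03 m and z of lid_medium in the frame of bowl_medium between 0.045 and 0.075 m and linear speed of lid_medium above 0.4 m/s) or (horizontal distance between lid_large and bowl_large below 0.03 m and z of lid_large in the frame of bowl_large between 0.05 and 0.08 m and linear speed of lid_large above 0.4 m/s) or (horizontal distance between lid_square and container below 0.03 m and z of lid_square in the frame of container between 0.05 and 0.08 m and linear speed of lid_square above 0.4 m/s)).
It fails at once if the blue lid is moved more than 20 mm (distance of lid_blue from where it was at the start of the episode above 0.02 m).
It also fails if it takes over 106 s, if anything falls off the work surface, if the arm or the gripper's body presses on something with over 40 N, if the wrist force passes 120 N, or if a joint passes its speed limit or range.

ROBOT

A 6-joint arm with a two-finger parallel gripper is mounted at the origin on the work surface. World frame = base frame: x ahead of the robot, y to its left, z up, the work surface at z = 0. Lengths are in mm, angles in rad, forces in N, time in s.
With the tool pointing down it reaches from about 400 to 925 mm from the base axis. Payload 12.5 kg.
Tool frame: the origin (TCP) lies at the very end of the fingers, on their centre line; the grasp point (between the pads) lies env.grip_point_offset behind it (env.grip_point_offset is the distance from the TCP to the grasp point, in mm); y points along the fingers, z is the direction in which the jaws open and shut, and the axes are right-handed (so a half turn about y gives the same grasp; the last joint's range is limited). The gripper opens to 95 mm and grips with 3 to 60 N. Pads are 20 mm wide; open, the fingers measure 119 mm over their backs; the gripper's body (75 mm by 180 mm) begins 59 mm behind the grasp point.
Start: joints at [-1.232, 0.491, 1.559, -0, 1.092, -0.106], TCP at [268.948, -564.193, 214.661] pointing down, gripper open.
Joint ranges: [-3.1, 3.1], [-0.84, 2.19], [0.05, 2.79], [-1.13, 4.28], [0.06, 2.93], [-2.69, 2.69]. Speed limits (rad/s): [2.22, 2.22, 2.79, 3.14, 3.14, 3.14].

INTERFACE

Orientations are given as [roll, pitch, yaw] about the fixed x, y, z axes, in that order (R = Rz(yaw) Ry(pitch) Rx(roll)).
In Python, from cell import readout, read_camera, env, nets gives the robot as it stands.
- The arm moves only by the tool apply_moves, never from a script. Its argument "increments" is a list of rows, each a list of 3 entries, a list of its own where there are three numbers: the shift along the tool's x, y, z in cm, then the turn, a rotation vector about the tool's x, y, z in degrees, then the finger opening in cm, from 0 to 9.51. A call has exactly 5 rows; each row shifts and turns the pose as measured when the row begins, along the tool's axes as they then stand; what a row does not reach is not made up. A row lasts 1/8 s, in which the tool goes at most 62.5 mm and 10.7 degrees, less where a joint would pass 70% of its speed; a pose out of reach is approached as far as the arm can. A call with a gripper value outside its range is refused whole. The fingers move at their own pace and stop on an object; the grip force is fixed at half the most. Time passes only in rows, so rows that do not move let the fingers close, or fill a call up. It gives the time, the measured TCP pose, the force and the opening at its end, in the units of the state.
- readout.state(): the state, without advancing time (a new reading comes with each control period).
- read_camera(name): name is "side" or "top" or "wrist"; returns a dict with "img" (384x512x3 uint8, red, green, blue), "vfov" (degrees; the focal length in pixels is half the picture's height over the tangent of half this angle, whatever the lens; pixels are square), "cx", "cy" (the principal point, pixels), "rvec" (rotation vector, rad) and "tvec" (3), from world to camera coordinates, as OpenCV has them; the wrist camera has in their place "mount" (4x4, takes a point from camera to tool coordinates, whose origin is the TCP and whose axes are the tool frame's). Camera axes: x right, y down, z forward; pixel columns grow to the right and rows downward; lengths in mm; the calibration is good to about 2 mm. A picture is of the moment at which its call begins: read the wrist's pose just before it. There is no depth.
- env.job_done(): hands the job in, once; it reports no verdict.
Trained networks look in a picture, given as the dict that the camera call returned (one of the last four; its "shot" number tells which), for a name from the list of things; names that differ only in an ending like _2 or _b are one class to them, and where a whole thing is asked for, a point or a joint stands for the part that bears it (a point fixed in the world has none). Each returns a list of dicts, best first, with "confidence" (0 to 1); they miss things now and then, are a little off and sometimes report something else, mostly with a low value. They report only what shows in the picture. A call takes as long as a camera call. They do not tell look-alikes from the thing itself.
- nets.look_for(picture, thing): "point" ([x, y, z] in mm, in the coordinates of the camera as it stood for that picture, good to about 4 mm: the middle of the surface that is visible of it).
- nets.mark_of(picture, thing): "point" ([x, y, z] in mm, in the coordinates of the camera as it stood for that picture, good to about 4 mm: a listed point, or the origin of a listed thing).
The state is a dict: "t": time; "joints": joint angles; "qvel": joint speeds; "tau": joint torques, N m; "eef_pos": TCP position; "tcp_rot": TCP orientation; "ft_force": force on the tool from outside, world axes, zero at the start; "moment": the same for the moment, N m; "opening": opening from 0.0 (shut) to 1.0 (fully open).
Only numpy, scipy, OpenCV 4.12 (cv2) and the standard library are available. Lean on these libraries where they do the work, as an engineer would, in place of code of your own. Each camera call takes 0.05 s, during which the arm holds its last target. There are 200 camera calls.

## Working session

There is one attempt and no reset: what is moved stays moved. The work goes in short steps, Python scripts to look and compute and a tool call to move; the robot and the scene stay as the last step left them, time stands still between calls to the robot, and variables do not carry over. Pictures are saved under pics/ and viewed, about 12 in all and at most 16, crops included, and the job is handed in when it is done.

Besides the shell and the picture viewer there is one more tool, called after "Emit:" as name(argument=value, ...), one argument or row to a line, values as JSON. apply_moves: Moves the arm, as the interface text tells. Its arguments: {"type":"object","properties":{"increments":{"type":"array"}},"required":["increments"]}

```bash
ls; mkdir -p pics
cat > h.py <<'E'
import numpy as np, cv2
from scipy.spatial.transform import Rotation as R
from cell import readout, read_camera, env, nets
def cam(name):
    s=readout.state(); p=read_camera(name)
    f=p["img"].shape[0]/2/np.tan(np.radians(p["vfov"])/2)
    K=np.array([[f,0,p["cx"]],[0,f,p["cy"]],[0,0,1]])
    if "mount" in p:
        T=np.eye(4); T[:3,:3]=R.from_euler("xyz",s["tcp_rot"]).as_matrix(); T[:3,3]=s["eef_pos"]
        M=T@np.array(p["mount"])
    else:
        M=np.eye(4); r=cv2.Rodrigues(np.array(p["rvec"],float))[0]
        M[:3,:3]=r.T; M[:3,3]=-r.T@np.array(p["tvec"],float).ravel()
    return p,K,M
def w(M,x): return M[:3,:3]@np.array(x)+M[:3,3]
def ray(K,M,uv,z):
    d=M[:3,:3]@np.linalg.inv(K)@np.array([uv[0],uv[1],1.]); o=M[:3,3]
    return o+d*(z-o[2])/d[2]
def pix(K,M,x):
    c=K@(M[:3,:3].T@(np.array(x)-M[:3,3])); return c[:2]/c[2]
def save(n,img): cv2.imwrite("pics/"+n,cv2.cvtColor(img,cv2.COLOR_RGB2BGR))
E
cat > a.py <<'E'
from h import *
np.set_printoptions(precision=1,suppress=True)
print(readout.state(), env.grip_point_offset)
names="lid_small lid_medium lid_large lid_square lid_blue bowl_small bowl_medium bowl_large container".split()
ims=[]
for c in ["top","side"]:
    p,K,M=cam(c); ims.append(p["img"]); print(c,"cam at",M[:3,3],"f",K[0,0],K[0,2],K[1,2])
    for n in names:
        for d in nets.mark_of(p,n)[:4]:
            x=w(M,d["point"]); print(n,round(d["confidence"],2),x,"px",pix(K,M,x))
    save(c+"1.png",p["img"])
E
python3 a.py
```

```text
pics
{'t': 0.0, 'joints': array([-1.2,  0.5,  1.6,  0. ,  1.1, -0.1]), 'qvel': array([-0., -0., -0., -0., -0., -0.]), 'tau': array([ -0. , -61.3, -25.8,   0.1,   0. ,  -0. ]), 'eef_pos': array([ 268.9, -564. ,  214.1]), 'tcp_rot': array([-1.6,  0. , -2.7]), 'ft_force': array([ 0. ,  0.1, -0.5]), 'moment': array([0., 0., 0.]), 'opening': 0.9981786797150464} 18.8
top cam at [ 202.1   66.3 1409.3] f 356.9052639358708 253.25152353604258 186.91432372953494
lid_small 0.79 [685.7 -12.5  -4.5] px [271.9 133.5]
lid_medium 0.9 [650.  239.6  -0.7] px [210.6 140.2]
lid_medium 0.6 [665.8 468.5   1.7] px [154.9 135.2]
lid_large 0.87 [ 549.6 -454.5   -4.9] px [379.9 167.7]
lid_square 0.94 [178.7 307.8  -3.6] px [188.2 256.8]
lid_square 0.73 [445.   90.9  -2.6] px [245.6 190.2]
lid_square 0.57 [295.7 573.9  -4.4] px [122.1 225.2]
lid_blue 0.89 [ 635.8 -225.2   -3.9] px [323.5 146.1]
bowl_small 0.58 [515.3 458.7  -2.2] px [155.1 171.2]
bowl_medium 0.83 [ 460.9 -113.6   -3. ] px [296.5 187.4]
container 0.8 [374.2 297.1   0.3] px [193.2 206.6]
side cam at [ 266.1 1093.5  858.6] f 391.4558877255494 264.9298499242278 192.14173978589702
lid_small 0.72 [686.3 -13.3  -1.2] px [196.9 181.4]
lid_small 0.34 [520.1 461.3  -4.1] px [210.  291.2]
lid_medium 0.78 [669.5 472.    0.6] px [155.2 288.1]
lid_medium 0.74 [650.6 239.5  -0.1] px [186.5 229.5]
lid_large 0.91 [ 552.1 -452.6    0.3] px [251.8 124.6]
lid_square 0.84 [183.1 307.8   1.3] px [336.1 257.8]
lid_square 0.75 [298.6 576.3  -1.7] px [288.2 338.4]
lid_square 0.56 [446.5  94.7   2.1] px [257. 204.]
lid_blue 0.78 [ 638.5 -224.9    0.2] px [222.1 150.8]
bowl_small 0.82 [517.6 461.7  -3.4] px [210.8 291.3]
bowl_medium 0.69 [ 463.5 -115.5    4.1] px [260.7 167.8]
bowl_large 0.76 [ 368.8 -290.     2.8] px [289.4 145.2]
container 0.82 [377.1 301.4  -2. ] px [269.8 251.4]
container 0.48 [518.7 460.   -4.1] px [210.6 290.9]
```

Run:
```python
import cv2
a=cv2.imread("pics/top1.png"); cv2.imwrite("pics/top1c.png",cv2.resize(a[80:290,80:460],None,fx=2.1,fy=2.1,interpolation=cv2.INTER_CUBIC))
```

```text
(no output)
```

View pics/top1c.png

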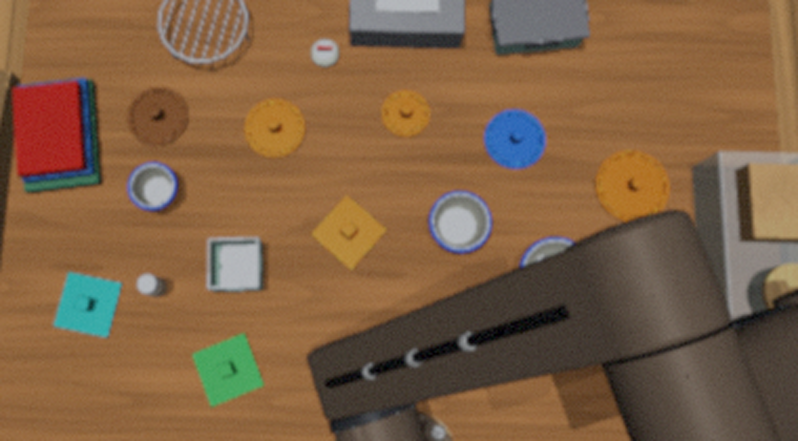

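View pics/side1.png

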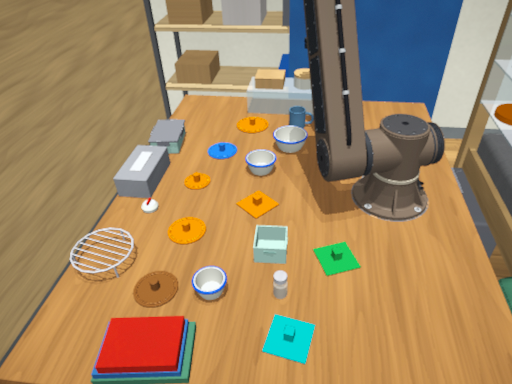

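Candidates (crop pixels): the round orange lids are at (405,113) small, (274,128) medium and (632,186) large, with an orange square at (349,233). The look-alikes to leave are brown (158,116), blue (515,138), turquoise (88,303) and green (228,370). The bowls are at (153,187) small, (460,222) medium and (550,262) large, the last half hidden by the arm. The container is at (235,264). Next I refine by colour in both cameras.

```bash
cat > seg.py <<'E'
from h import *
np.set_printoptions(precision=1,suppress=True)
G={"lid_small":(686,-13),"lid_medium":(650,239.5),"lid_large":(551,-453),"lid_square":(445.7,93),
"bowl_small":(517,460),"bowl_medium":(462,-114),"bowl_large":(369,-290),"container":(376,300),"lid_blue":(637,-225)}
Z={"lid_small":6,"lid_medium":6,"lid_large":6,"lid_square":6,"bowl_small":50,"bowl_medium":55,"bowl_large":60,"container":60,"lid_blue":6}
D={"lid_small":96,"lid_medium":120,"lid_large":144,"lid_square":104,"bowl_small":84,"bowl_medium":108,"bowl_large":132,"container":92,"lid_blue":120}
def mask(img,n):
    h=cv2.cvtColor(img,cv2.COLOR_RGB2HSV); H,S,V=[h[...,i].astype(int) for i in range(3)]
    if n=="container": return (((H>30)&(H<100)&(S>12)&(S<140)&(V>60))).astype(np.uint8)
    if n.startswith("bowl") or n=="lid_blue": return ((H>100)&(H<130)&(S>80)).astype(np.uint8)
    return ((H>8)&(H<25)&(S>190)&(V>130)).astype(np.uint8)
def locate(p,K,M,n,g=None,z=None):
    """contour of the thing's rim cast on its plane, fitted there by circle or rectangle"""
    g=G[n] if g is None else g; z=Z[n] if z is None else z
    c=pix(K,M,[*g,z]); s=1.0*D[n]*K[0,0]/np.linalg.norm(M[:3,3]-[*g,z])
    m=mask(p["img"],n); k=np.zeros_like(m); cv2.circle(k,tuple(int(round(v)) for v in c),int(s),1,-1); m=m*k
    nl,L,st,_=cv2.connectedComponentsWithStats(m,connectivity=8)
    if nl<2: return None
    m=(L==1+np.argmax(st[1:,4])).astype(np.uint8)
    pts=cv2.findContours(cv2.resize(m,None,fx=4,fy=4,interpolation=cv2.INTER_CUBIC),0,1)[0]
    pts=max(pts,key=len)[:,0,:]; pts=cv2.convexHull(pts)[:,0,:]
    pts=(pts+.5)/4-.5
    P=np.array([ray(K,M,q,z)[:2] for q in pts],np.float32)
    if n in("container","lid_square"):
        r=cv2.minAreaRect(P); return np.array(r[0]),r[1],r[2]
    (x,y),r=cv2.minEnclosingCircle(P); 
    e=cv2.fitEllipse(P) if len(P)>5 else None
    return np.array(e[0]),e[1],e[2]
if __name__=="__main__":
    for c in ["top","side"]:
        p,K,M=cam(c)
        for n in G: print(c,n,*(locate(p,K,M,n) or []))
E
python3 seg.py
```

```text
top lid_small [681.8 -11.2] (75.34954833984375, 94.49555206298828) 81.06529998779297
top lid_medium [686.3 226. ] (35.54804992675781, 46.524471282958984) 175.76065063476562
top lid_large [ 544.8 -453. ] (139.8212890625, 142.9890594482422) 49.979183197021484
top lid_square [441.5  78.7] (5.855025291442871, 20.585050582885742) 44.330047607421875
top bowl_small [514.  455.1] (90.28385925292969, 93.44664001464844) 18.827299118041992
top bowl_medium [ 454.7 -112.7] (107.74842071533203, 115.07168579101562) 146.5507049560547
top bowl_large [ 400.2 -239.9] (18.028827667236328, 59.43925094604492) 55.265811920166016
top container [369.5 306.8] (63.92995834350586, 89.34347534179688) 88.4688491821289
top lid_blue [ 634.4 -228.3] (121.31755828857422, 121.54896545410156) 13.710409164428711
side lid_small [684.9 -10.2] (96.8551025390625, 109.43077850341797) 23.59035873413086
side lid_medium [648.3 246. ] (122.11597442626953, 126.70728302001953) 31.357769012451172
side lid_large [ 549.5 -448.2] (147.35813903808594, 157.2843017578125) 12.06590747833252
side lid_square [446.   95.8] (110.1183853149414, 110.78694915771484) 50.01292037963867
side bowl_small [515.9 465.2] (92.12494659423828, 94.57488250732422) 38.33272171020508
side bowl_medium [459.5 -99.9] (108.87322998046875, 114.40875244140625) 135.9141387939453
side bowl_large [ 342.8 -438.3] (121.4080810546875, 197.20529174804688) 9.281106948852539
side container [372.6 325.4] (97.37493133544922, 147.535400390625) 2.712460517883301
side lid_blue [ 637.6 -222.3] (119.78697967529297, 128.07958984375) 14.083722114562988
```

```bash
cat > go.py <<'E'
import sys
from h import *
np.set_printoptions(precision=2,suppress=True)
def go(x,y,z,yaw):
    """remaining motion in the tool's axes: cm, deg rotvec (tool pointing down, given yaw)"""
    s=readout.state(); A=R.from_euler("xyz",s["tcp_rot"]); B=R.from_euler("xyz",[-np.pi/2,0,yaw])
    d=A.inv().apply(np.array([x,y,z])-s["eef_pos"])/10
    print("t",round(s["t"],2),"pos",s["eef_pos"],"yaw",s["tcp_rot"][2],"q",s["joints"][[0,5]],"F",s["ft_force"],"open",s["opening"])
    print("cm",d,"deg",np.degrees((A.inv()*B).as_rotvec()))
if __name__=="__main__": go(*map(float,sys.argv[1:5]))
E
python3 go.py 549 -452 230 -2.7
python3 - <<'E'
from h import *
p,K,M=cam("wrist"); save("w1.png",p["img"]); print(np.round(p["mount"],3),K)
E
```

```text
t 1.1 pos [ 268.96 -564.18  214.66] yaw -2.6967470786293943 q [-1.23 -0.11] F [-0.02  0.69  0.52] open 1.000649020110237
cm [-30.11  -1.53   1.92] deg [-0.    0.19  0.  ]
[[-0.00000e+00  9.59000e-01  2.84000e-01 -8.06550e+01]
 [-0.00000e+00 -2.84000e-01  9.59000e-01 -1.70471e+02]
 [ 1.00000e+00  0.00000e+00  0.00000e+00  1.26000e-01]
 [ 0.00000e+00  0.00000e+00  0.00000e+00  1.00000e+00]] [[295.09735806   0.         259.07676528]
 [  0.         295.09735806 186.87625807]
 [  0.           0.           1.        ]]
```

View pics/w1.png

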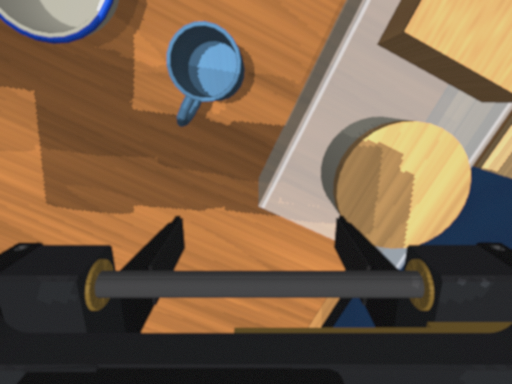

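The wrist view shows the mug at (205,70) and the large bowl's rim at top left (50,20). The tool looks clear of everything, so I move over the large lid.

Emit:
apply_moves(
  increments=[
    [[-6.1,-0.3,0.4],[0,0,0],9.5],
    [[-6.1,-0.3,0.4],[0,0,0],9.5],
    [[-6.1,-0.3,0.4],[0,0,0],9.5],
    [[-6.1,-0.3,0.4],[0,0,0],9.5],
    [[-6.1,-0.3,0.4],[0,0,0],9.5],
  ],
)

```text
t: 1.78
eef_pos: [556.7, -451.4, 230.2]
tcp_rot: [-1.57, -0.0, -2.705]
ft_force: [0.3, -0.9, 0.2]
opening: 0.998
```

```bash
cat > v.py <<'E'
import sys
from seg import *
p,K,M=cam("wrist"); print("cam",M[:3,3])
for n in sys.argv[2:]:
    for d in nets.mark_of(p,n)[:2]: x=w(M,d["point"]); print("net",n,round(d["confidence"],2),x,"px",pix(K,M,x))
    try: print("seg",locate(p,K,M,n))
    except Exception as e: print(e)
if sys.argv[1]!="-": save(sys.argv[1],p["img"])
E
python3 v.py w2.png lid_large; python3 go.py 549 -452 100 -2.7; for c in top; do python3 - <<'E'
from seg import *
p,K,M=cam("top")
for d in nets.mark_of(p,"bowl_large")[:2]: print(d["confidence"],w(M,d["point"]))
for n in ["bowl_large","bowl_medium"]: print(locate(p,K,M,n))
E
done
```

```text
cam [ 629.8 -417.2  400.6]
net lid_large 0.83 [ 547.7 -451.1   -3.2] px [255.8 165.6]
seg (array([ 548.6, -453.5]), (144.59637451171875, 144.7706756591797), 120.74606323242188)
t 1.88 pos [ 559.75 -449.22  229.68] yaw -2.6995365091574373 q [-0.77  0.36] F [0.18 0.03 0.43] open 0.9985452434412501
cm [ 1.1  12.97 -0.22] deg [-0.06  0.03 -0.05]
0.67 [ 362.3 -295.8   -3.4]
0.29 [514.2 455.2  -0.3]
(array([ 336.7, -263.2]), (62.6921501159668, 111.19823455810547), 134.6462860107422)
(array([375.4, -81. ]), (4.736285209655762, 6.676695823669434), 88.91128540039062)
```

View pics/w2.png

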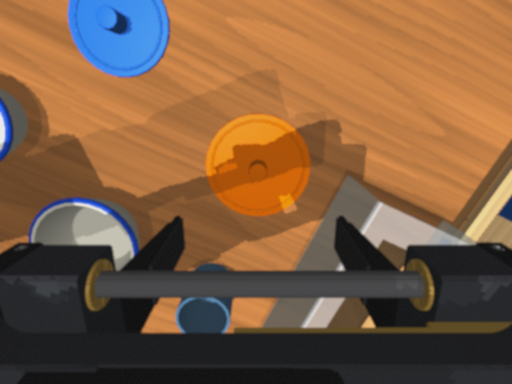

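Wrist view: the large lid is at (258,165), its fitted diameter 144.6 mm matches the 144 mm given, and its centre is (548.6, -453.5). The blue lid is at (120,28) and the large bowl at lower left (85,235). This view also serves as the close check on the chosen lid. Descending.

Emit:
apply_moves(
  increments=[
    [[0.6,3.5,0],[0,0,0],9.5],
    [[0.6,4.5,0],[0,0,0],9.5],
    [[0,4.5,0],[0,0,0],9.5],
    [[0,3.5,0],[0,0,0],9.5],
    [[0,1.5,0],[0,0,0],9.5],
  ],
)

```text
t: 2.6
eef_pos: [538.8, -462.0, 52.5]
tcp_rot: [-1.567, -0.0, -2.709]
ft_force: [0.1, -0.1, 0.3]
opening: 0.996
```

```bash
python3 go.py 548.6 -453.5 11 -2.7; python3 v.py - lid_large bowl_large
```

```text
t 2.6 pos [ 538.78 -462.03   52.48] yaw -2.7094709399143113 q [-0.8   0.34] F [ 0.11 -0.05  0.29] open 0.9958340631489279
cm [-1.25  4.15 -0.38] deg [-0.23 -0.54  0.02]
cam [ 611.8 -427.7  222.9]
net lid_large 0.82 [ 548.9 -453.5   -0.5] px [254.1 189. ]
seg (array([ 548.4, -453.5]), (143.7665252685547, 143.95925903320312), 163.8188934326172)
seg None
```

Emit:
apply_moves(
  increments=[
    [[-1.2,0.5,-0.4],[0,-0.5,0],9.5],
    [[0,1.5,0],[0,0,0],7],
    [[0,1.2,0],[0,0,0],5],
    [[0,0.7,0],[0,0,0],5],
    [[0,0,0],[0,0,0],5],
  ],
)

```text
t: 3.38
eef_pos: [551.4, -454.0, 16.4]
tcp_rot: [-1.56, 0.002, -2.699]
ft_force: [-0.1, -0.6, 0.2]
opening: 0.634
```

```bash
python3 go.py 548.4 -453.5 11 -2.7
```

```text
t 3.38 pos [ 551.36 -454.03   16.37] yaw -2.698762864525912 q [-0.78  0.35] F [-0.09 -0.56  0.18] open 0.6335824414147476
cm [ 0.25  0.53 -0.18] deg [-0.62  0.07 -0.12]
```

Emit:
apply_moves(
  increments=[
    [[0.25,0.5,-0.2],[-0.6,0,0],4],
    [[0,0,0],[0,0,0],1.5],
    [[0,0,0],[0,0,0],1.5],
    [[0,0,0],[0,0,0],1.5],
    [[0,0,0],[0,0,0],1.5],
  ],
)

```text
t: 4.0
eef_pos: [548.0, -453.7, 11.5]
tcp_rot: [-1.571, 0.002, -2.699]
ft_force: [0.2, 0.7, -1.7]
opening: 0.246
```

```bash
python3 go.py 548.4 -453.5 11 -2.7
```

```text
t 4.0 pos [ 548.02 -453.67   11.54] yaw -2.6991568986014682 q [-0.79  0.34] F [ 0.17  0.72 -1.73] open 0.24622466325551454
cm [-0.04  0.05  0.  ] deg [-0.02  0.05 -0.13]
```

```bash
cat > fit.py <<'E'
from seg import *
from scipy.optimize import least_squares
def rimfit(img,K,M,n,g,debug=False):
    """robust circle fit with free radius to the outer blue rim edge on the rim plane"""
    z=Z[n]; m=mask(img,n)
    cs=cv2.findContours(m,cv2.RETR_LIST,cv2.CHAIN_APPROX_NONE)[0]
    pts=np.vstack([c[:,0,:] for c in cs if len(c)>8]).astype(float)
    pts=pts[(pts[:,0]>2)&(pts[:,0]<509)&(pts[:,1]>2)&(pts[:,1]<381)]
    P=np.array([ray(K,M,q,z)[:2] for q in pts])
    r0=D[n]/2; c=np.array(g,float)
    out=[]
    for tol in (25,12,6,5):
        d=np.linalg.norm(P-c,axis=1); 
        ang=np.round(np.arctan2(*(P-c).T[::-1])*25)
        keep=[]
        for a in np.unique(ang[abs(d-r0)<tol]):
            i=np.where((ang==a)&(abs(d-r0)<tol))[0]; keep.append(i[np.argmax(d[i])])
        Q=P[keep]
        f=least_squares(lambda v:np.hypot(*(Q-v[:2]).T)-v[2],[*c,r0],loss="soft_l1",f_scale=1.5)
        f2=least_squares(lambda v:np.hypot(*(Q-v[:2]).T)-r0,c,loss="soft_l1",f_scale=1.5); c=f2.x
    return f.x,c,len(Q),np.degrees(np.ptp(ang[keep])/25)
E
python3 - <<'E'
from fit import *
p,K,_=cam("wrist")
img=cv2.cvtColor(cv2.imread("pics/w2.png"),cv2.COLOR_BGR2RGB)
T=np.eye(4); T[:3,:3]=R.from_euler("xyz",[-1.5700,0,-2.6995]).as_matrix(); T[:3,3]=[559.75,-449.22,229.68]
M=T@np.array(p["mount"]); print(M[:3,3])
print(rimfit(img,K,M,"bowl_large",(366,-292)))
for c in("top","side"):
    p,K,M=cam(c)
    for n in("bowl_large","bowl_medium","bowl_small"):
        try: print(c,n,rimfit(p["img"],K,M,n,G[n]))
        except Exception as e: print(c,n,e)
    for d in nets.mark_of(p,"bowl_large")[:1]: print(d["confidence"],w(M,d["point"]))
E
```

```text
[ 632.6 -414.7  400.2]
(array([ 371.9, -290.9,   68.8]), array([ 375.3, -290. ]), 84, np.float64(190.2219879834333))
top bowl_large (array([ 364. , -288.8,   67.7]), array([ 362.4, -287.5]), 50, np.float64(355.2338329811104))
top bowl_medium (array([ 465.5, -101.3,   40. ]), array([ 462.1, -115.3]), 11, np.float64(36.66929888837269))
top bowl_small (array([515.5, 455.8,  43.4]), array([514.4, 455. ]), 62, np.float64(355.2338329811104))
0.87 [ 364.5 -291.5   -4.6]
side bowl_large (array([ 368. , -279.9,   67. ]), array([ 368.2, -278.8]), 49, np.float64(178.76283208081685))
side bowl_medium (array([ 461. , -103.8,   54.3]), array([ 460.9, -103.4]), 50, np.float64(352.9420018005871))
side bowl_small (array([515.9, 464.6,  44.2]), array([515.4, 466.6]), 86, np.float64(357.5256641616337))
0.84 [ 371.8 -293.3   -0.6]
```

Emit:
apply_moves(
  increments=[
    [[0,-1.5,0],[0,0,0],1.5],
    [[0,-3,0],[0,0,0],1.5],
    [[0,-3,0],[0,0,0],1.5],
    [[0,-3,0],[0,0,0],1.5],
    [[0,-2,0],[0,0,0],1.5],
  ],
)

```text
t: 4.88
eef_pos: [547.5, -453.4, 142.9]
tcp_rot: [-1.571, 0.002, -2.699]
ft_force: [-0.1, -0.1, -1.9]
opening: 0.243
```

Lid held (opening 0.243). I carry it beside the large bowl and turn so the wrist camera sees the bowl's rim.

Emit:
apply_moves(
  increments=[
    [[3.1,-1.2,-2.7],[0,-10.4,0],1.5],
    [[2.5,-1.2,-3.2],[0,-10.4,0],1.5],
    [[1.9,-1.2,-3.6],[0,-10.4,0],1.5],
    [[1.2,-1.2,-3.9],[0,-10.4,0],1.5],
    [[0.5,-1.2,-4.1],[0,-10.4,0],1.5],
  ],
)

```text
t: 5.5
eef_pos: [346.9, -397.3, 209.8]
tcp_rot: [-1.563, -0.004, -1.763]
ft_force: [-0.8, -1.5, -1.4]
opening: 0.247
```

```bash
cat > b.py <<'E'
import sys
from fit import *
n=sys.argv[2]; p,K,M=cam("wrist")
g=G[n]
for d in nets.mark_of(p,n)[:1]: x=w(M,d["point"]); print("net",n,round(d["confidence"],2),x,"px",pix(K,M,x)); g=x[:2]
try: print("rim",rimfit(p["img"],K,M,n,g))
except Exception as e: print(e)
if sys.argv[1]!="-": save(sys.argv[1],p["img"])
E
python3 b.py w3.png bowl_large; python3 go.py 369 -291.5 100 -1.79
```

```text
net bowl_large 0.64 [ 369.9 -290.7    0.8] px [259.1  73.9]
rim (array([ 365.8, -290.3,   68.7]), array([ 365.8, -289. ]), 103, np.float64(359.817495342157))
t 5.6 pos [ 345.63 -397.01  210.82] yaw -1.7646819000839518 q [-0.98 -0.79] F [-0.35 -0.23 -1.83] open 0.2498591157155949
cm [-10.85  11.04   0.17] deg [-0.49  1.45  0.25]
```

View pics/w3.png

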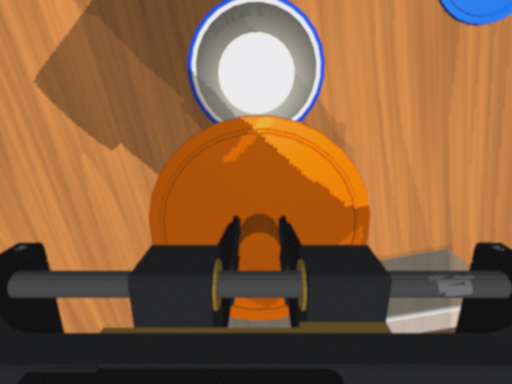

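Wrist view: the large bowl's rim is centred near (257,65), open and white, with the held lid below it. I take (367.5, -291), a mean of the estimates.

Emit:
apply_moves(
  increments=[
    [[-4,1,0],[-0.5,0,0],1.5],
    [[-4,2,0],[0,0,0],1.5],
    [[-2.6,3,0],[0,0,0],1.5],
    [[0,2.5,0],[0,0,0],1.5],
    [[0,1,0],[0,0,0],1.5],
  ],
)

```text
t: 6.22
eef_pos: [369.5, -292.8, 117.9]
tcp_rot: [-1.562, -0.011, -1.774]
ft_force: [0.1, -0.3, -0.5]
opening: 0.246
```

```bash
python3 b.py - bowl_large; python3 go.py 367.5 -291 71.5 -1.79
```

```text
rim (array([ 365.6, -291.3,   70.7]), array([ 365.8, -286.4]), 26, np.float64(57.29577951308232))
t 6.33 pos [ 369.3  -293.13  118.08] yaw -1.7738759447532777 q [-0.81 -0.6 ] F [-0.08 -0.2  -1.52] open 0.24603629494657367
cm [-0.22  4.65 -0.26] deg [-0.48  0.93  0.61]
```

Emit:
apply_moves(
  increments=[
    [[-0.2,1,-0.2],[-0.5,0,0.6],1.5],
    [[0,1,0],[0,0,0],1.5],
    [[0,1,0],[0,0,0],1.5],
    [[0,0.7,0],[0,0,0],1.5],
    [[0,0.2,0],[0,0,0],1.5],
  ],
)

```text
t: 6.95
eef_pos: [368.3, -292.2, 78.0]
tcp_rot: [-1.569, -0.001, -1.776]
ft_force: [-0.1, -0.0, -2.8]
opening: 0.245
```

```bash
python3 go.py 367.5 -291 71.5 -1.79
python3 - <<'E'
from fit import *
p,K,M=cam("side"); s=readout.state()["eef_pos"]; c=pix(K,M,s).astype(int); print(c)
a=p["img"][c[1]-35:c[1]+45,c[0]-60:c[0]+60]; save("s2.png",cv2.resize(a,None,fx=5,fy=5,interpolation=cv2.INTER_CUBIC))
E
```

```text
t 6.95 pos [ 368.29 -292.24   78.  ] yaw -1.775855301360596 q [-0.81 -0.61] F [-0.14 -0.04 -2.77] open 0.2454863018092082
cm [-0.11  0.65 -0.1 ] deg [-0.08  0.81  0.07]
[289 128]
```

View pics/s2.png

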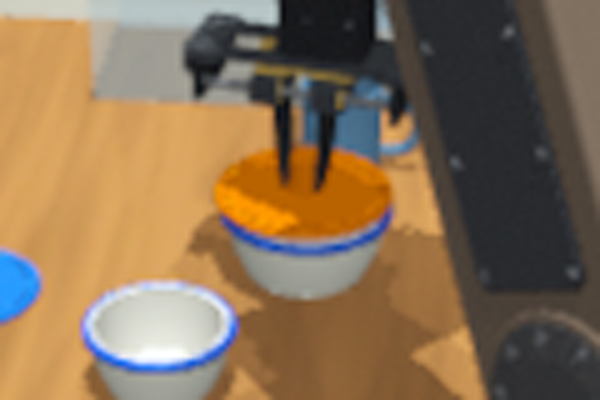

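The crop shows the lid just above the rim of the large bowl, level and centred. Lowering, then release.

Emit:
apply_moves(
  increments=[
    [[-0.1,0.3,-0.1],[0,0,0],1.5],
    [[0,0.2,0],[0,0,0],1.5],
    [[0,0.1,0],[0,0,0],1.5],
    [[0,0,0],[0,0,0],1.5],
    [[0,0,0],[0,0,0],1.5],
  ],
)

```text
t: 7.62
eef_pos: [367.7, -291.2, 72.1]
tcp_rot: [-1.569, -0.002, -1.776]
ft_force: [0.6, 0.1, -2.0]
opening: 0.249
```

Emit:
apply_moves(
  increments=[
    [[0,0.1,0],[0,0,0],1.5],
    [[0,0,0],[0,0,0],3.2],
    [[0,0,0],[0,0,0],4.5],
    [[0,0,0],[0,0,0],6],
    [[0,-2,0],[0,0,0],6],
  ],
)

```text
t: 8.25
eef_pos: [367.6, -291.1, 91.1]
tcp_rot: [-1.569, -0.001, -1.776]
ft_force: [0.6, 0.6, -0.5]
opening: 0.593
```

Emit:
apply_moves(
  increments=[
    [[0,-4,0],[0,0,0],9.5],
    [[0,-4,0],[0,0,0],9.5],
    [[0,-4,0],[0,0,0],9.5],
    [[0,-2,0],[0,0,0],9.5],
    [[0,0,0],[0,0,0],9.5],
  ],
)

```text
t: 8.88
eef_pos: [367.4, -290.8, 236.1]
tcp_rot: [-1.568, -0.002, -1.776]
ft_force: [0.2, -0.5, -0.1]
opening: 0.997
```

```bash
cat > lid.py <<'E'
import sys
from fit import *
# lid fitted at a given height near a guess: name z x y
n=sys.argv[2]; z=float(sys.argv[3]); g=list(map(float,sys.argv[4:6])); p,K,M=cam("wrist")
for d in nets.mark_of(p,n)[:2]: print("net",round(d["confidence"],2),w(M,d["point"]))
print("seg",locate(p,K,M,n,g,z))
if sys.argv[1]!="-": save(sys.argv[1],p["img"])
E
python3 lid.py w4.png lid_large 66 367.5 -291; python3 go.py 462 -112 230 -1.79
```

```text
net 0.6 [ 368.6 -290.2   57.9]
seg (array([ 368.4, -291.2]), (144.39634704589844, 144.71409606933594), 173.3975067138672)
t 8.97 pos [ 366.88 -290.33  234.56] yaw -1.7759301830712282 q [-0.81 -0.61] F [ 0.38  0.08 -0.14] open 0.9957451688086849
cm [-19.4    0.45   5.68] deg [0.01 0.81 0.01]
```

View pics/w4.png

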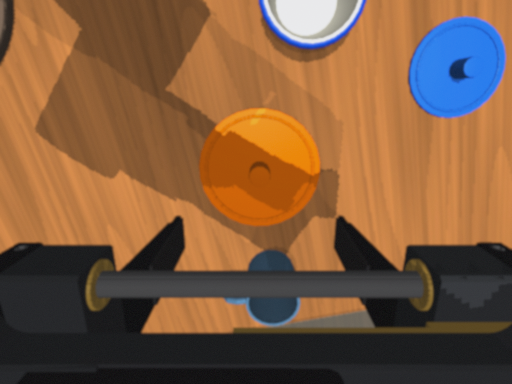

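Wrist view: the large lid lies flat and centred on its bowl at (260,167); the fitted diameter at z=66 is 144.5 mm. Next I measure the medium bowl on the way to the medium lid.

Emit:
apply_moves(
  increments=[
    [[-4.8,0,1.4],[0,0,0],9.5],
    [[-4.8,0,1.4],[0,0,0],9.5],
    [[-4.8,0,1.4],[0,0,0],9.5],
    [[-4.4,0,1.4],[0,0,0],9.5],
    [[0,0,0],[0,0,0],9.5],
  ],
)

```text
t: 9.6
eef_pos: [461.0, -112.6, 227.6]
tcp_rot: [-1.581, 0.003, -1.779]
ft_force: [-0.5, -0.7, 0.7]
opening: 0.997
```

```bash
python3 b.py - bowl_medium; python3 b.py - bowl_medium; python3 go.py 649 241 230 -1.78
```

```text
net bowl_medium 0.8 [ 460.4 -114.4   -2. ] px [260.2 162.1]
rim (array([ 462. , -113.9,   56.6]), array([ 462. , -113.9]), 157, np.float64(357.5256641616337))
net bowl_medium 0.66 [ 463.7 -114.2    2.1] px [262.9 160.5]
rim (array([ 462. , -113.9,   56.6]), array([ 462. , -113.9]), 157, np.float64(357.5256641616337))
t 9.8 pos [ 460.04 -115.53  228.41] yaw -1.783208510079099 q [-0.39 -0.17] F [-0.81 -0.16 -0.66] open 1.0019092443873838
cm [-38.84  -0.17  10.95] deg [ 0.52 -0.18 -0.13]
```

Emit:
apply_moves(
  increments=[
    [[-5.5,0,1.6],[0.5,0,0],9.5],
    [[-5.5,0,1.6],[0,0,0],9.5],
    [[-5.5,0,1.6],[0,0,0],9.5],
    [[-5.5,0,1.6],[0,0,0],9.5],
    [[-5.5,0,1.6],[0,0,0],9.5],
  ],
)

```text
t: 10.42
eef_pos: [600.8, 132.7, 228.3]
tcp_rot: [-1.571, 0.001, -1.8]
ft_force: [0.7, -0.8, 0.0]
opening: 0.997
```

Emit:
apply_moves(
  increments=[
    [[-5,2,1.4],[0,0,0],9.5],
    [[-3.5,3,1],[0,0,0],9.5],
    [[-1,3,0],[0,0,0],9.5],
    [[0,2,0],[0,0,0],9.5],
    [[0,0,0],[0,0,0],9.5],
  ],
)

```text
t: 11.05
eef_pos: [649.9, 218.9, 123.2]
tcp_rot: [-1.571, 0.0, -1.805]
ft_force: [-0.3, 0.2, 0.8]
opening: 0.997
```

```bash
python3 lid.py - lid_medium 6 649 240; python3 go.py 649 240 11 -1.78
```

```text
net 0.63 [652.1 242.    1.8]
seg (array([648.5, 242.1]), (119.94886779785156, 120.47705841064453), 86.85824584960938)
t 11.15 pos [650.71 219.19 125.33] yaw -1.804856633563003 q [0.23 0.46] F [-0.38 -0.44 -0.13] open 0.9967150626350612
cm [-1.96 11.44 -0.68] deg [-0.15 -1.42 -0.11]
```

Emit:
apply_moves(
  increments=[
    [[-1.3,2.5,-0.4],[0,0,0],9.5],
    [[-0.9,3.5,-0.3],[0,0,0],7],
    [[0,3,0],[0,0,0],6],
    [[0,1.3,0],[0,0,0],5],
    [[0,0,0],[0,0,0],5],
  ],
)

```text
t: 11.78
eef_pos: [654.2, 240.6, 27.9]
tcp_rot: [-1.558, 0.007, -1.809]
ft_force: [-0.2, 0.9, -0.6]
opening: 0.637
```

```bash
python3 lid.py - lid_medium 6 649 240;python3 go.py 648.5 242.1 11 -1.8
```

```text
net 0.57 [650.7 240.9  -1.5]
seg (array([649.4, 246.8]), (108.80016326904297, 121.78233337402344), 72.29572296142578)
t 11.88 pos [654.61 240.8   28.87] yaw -1.8090760100687096 q [0.26 0.5 ] F [ 0.36 -0.39 -0.37] open 0.555964559697697
cm [ 0.03  1.78 -0.65] deg [-0.83 -0.52 -0.47]
```

Emit:
apply_moves(
  increments=[
    [[0,0.3,-0.6],[-0.8,0,-0.5],5],
    [[0,0.8,-0.1],[0,0,0],5],
    [[0,0.6,0],[0,0,0],4],
    [[0,0,0],[0,0,0],1.5],
    [[0,0,0],[0,0,0],1.5],
  ],
)

```text
t: 12.5
eef_pos: [648.3, 242.8, 12.9]
tcp_rot: [-1.569, 0.0, -1.809]
ft_force: [0.4, -0.2, 0.1]
opening: 0.267
```

```bash
python3 go.py 648.5 242.1 11 -1.8
```

```text
t 12.5 pos [648.27 242.77  12.93] yaw -1.8091434963102717 q [0.26 0.5 ] F [ 0.44 -0.19  0.05] open 0.26701831248694013
cm [0.06 0.19 0.04] deg [-0.12 -0.52 -0.02]
```

Emit:
apply_moves(
  increments=[
    [[0,0,0],[0,0,0],1.5],
    [[0,0,0],[0,0,0],1.5],
    [[0,-2,0],[0,0,0],1.5],
    [[0,-4,0],[0,0,0],1.5],
    [[0,-4,0],[0,0,0],1.5],
  ],
)

```text
t: 13.12
eef_pos: [647.0, 242.4, 115.1]
tcp_rot: [-1.573, -0.002, -1.809]
ft_force: [0.9, 0.5, -0.9]
opening: 0.246
```

Emit:
apply_moves(
  increments=[
    [[4,-1,-1],[0,0,0],1.5],
    [[5.5,0,-1.4],[0,0,0],1.5],
    [[5.5,0,-1.4],[0,0,0],1.5],
    [[5.5,0,-1.4],[0,0,0],1.5],
    [[5.5,0,-1.4],[0,0,0],1.5],
  ],
)

```text
t: 13.75
eef_pos: [521.6, 2.2, 135.7]
tcp_rot: [-1.558, 0.003, -1.804]
ft_force: [0.6, -0.7, -1.5]
opening: 0.244
```

```bash
python3 go.py 462 -113.9 100 -1.8
```

```text
t 13.75 pos [521.65   2.22 135.75] yaw -1.8037916050591871 q [-0.12  0.11] F [ 0.55 -0.75 -1.53] open 0.24434573367812598
cm [12.69  3.49 -3.17] deg [-0.76 -0.22 -0.19]
```

Emit:
apply_moves(
  increments=[
    [[4,0.5,-1],[-0.7,0,0],1.5],
    [[4,0.5,-1],[0,0,0],1.5],
    [[3.5,1,-0.9],[0,0,0],1.5],
    [[0.6,1,0],[0,0,0],1.5],
    [[0,0,0],[0,0,0],1.5],
  ],
)

```text
t: 14.38
eef_pos: [464.0, -115.0, 111.0]
tcp_rot: [-1.561, 0.003, -1.808]
ft_force: [0.8, -0.2, -1.3]
opening: 0.246
```

```bash
python3 go.py 462 -113.9 67.9 -1.8
```

```text
t 14.38 pos [ 464.   -115.01  111.01] yaw -1.808336772690775 q [-0.38 -0.15] F [ 0.83 -0.18 -1.27] open 0.2456553664092779
cm [-0.05  4.31 -0.26] deg [-0.58 -0.48 -0.14]
```

Emit:
apply_moves(
  increments=[
    [[0,1,-0.3],[-0.6,0,0],1.5],
    [[0,1,0],[0,0,0],1.5],
    [[0,1,0],[0,0,0],1.5],
    [[0,0.6,0],[0,0,0],1.5],
    [[0,0.2,0],[0,0,0],1.5],
  ],
)

```text
t: 15.0
eef_pos: [462.3, -111.9, 70.8]
tcp_rot: [-1.571, 0.003, -1.805]
ft_force: [-0.0, 0.3, -2.2]
opening: 0.247
```

```bash
python3 go.py 462 -113.9 67.9 -1.8
```

```text
t 15.0 pos [ 462.33 -111.88   70.83] yaw -1.804780006657937 q [-0.38 -0.15] F [-0.03  0.3  -2.22] open 0.24741394497602714
cm [0.21 0.29 0.01] deg [ 0.03 -0.27 -0.15]
```

Emit:
apply_moves(
  increments=[
    [[0.2,0.1,0],[0,0,0],1.5],
    [[0,0.1,0],[0,0,0],1.5],
    [[0,0.1,0],[0,0,0],1.5],
    [[0,0,0],[0,0,0],1.5],
    [[0,0,0],[0,0,0],1.5],
  ],
)

```text
t: 15.62
eef_pos: [462.2, -114.1, 68.8]
tcp_rot: [-1.57, 0.002, -1.805]
ft_force: [-0.2, -0.2, -1.0]
opening: 0.24
```

Emit:
apply_moves(
  increments=[
    [[0,0.05,0],[0,0,0],1.5],
    [[0,0,0],[0,0,0],3.2],
    [[0,0,0],[0,0,0],4.5],
    [[0,0,0],[0,0,0],6],
    [[0,-2,0],[0,0,0],6],
  ],
)

```text
t: 16.25
eef_pos: [461.8, -114.1, 87.8]
tcp_rot: [-1.571, 0.003, -1.805]
ft_force: [-0.7, 0.4, -0.1]
opening: 0.59
```

Emit:
apply_moves(
  increments=[
    [[0,-4,0],[0,0,0],9.5],
    [[0,-4,0],[0,0,0],9.5],
    [[0,-4,0],[0,0,0],9.5],
    [[0,-2,0],[0,0,0],9.5],
    [[0,0,0],[0,0,0],9.5],
  ],
)

```text
t: 16.88
eef_pos: [461.7, -114.5, 232.8]
tcp_rot: [-1.57, 0.002, -1.805]
ft_force: [-0.3, -0.2, -1.6]
opening: 0.995
```

```bash
python3 lid.py - lid_medium 61 462 -113.9; python3 go.py 446 94 230 -1.8
```

```text
net 0.97 [ 463.6 -115.1   53.8]
seg (array([ 462.4, -114.9]), (120.83946228027344, 121.01078796386719), 130.9324188232422)
t 16.98 pos [ 461.12 -114.3   231.21] yaw -1.8052811390487093 q [-0.38 -0.15] F [-0.43  0.63 -0.93] open 0.9975083459926806
cm [-19.91   0.2   -6.31] deg [ 0.16 -0.3  -0.17]
```

Emit:
apply_moves(
  increments=[
    [[-4.8,0,-1.5],[0,0,0],9.5],
    [[-4.8,0,-1.5],[0,0,0],9.5],
    [[-4.8,0,-1.5],[0,0,0],9.5],
    [[-4.5,0,-1.5],[0,0,0],9.5],
    [[0,0,0],[0,0,0],9.5],
  ],
)

```text
t: 17.6
eef_pos: [444.6, 88.5, 225.3]
tcp_rot: [-1.584, 0.001, -1.808]
ft_force: [0.1, -1.4, -0.5]
opening: 0.995
```

```bash
python3 lid.py w5.png lid_square 6 446 94;  python3 v.py - container; python3 go.py 446 94 11 -1.8
```

```text
net 0.77 [183.9 309.2   1. ]
net 0.59 [444.6  94.1  -1. ]
seg (array([445.6,  92.2]), (105.86190795898438, 105.51292419433594), 49.76016616821289)
cam [466.3 164.  396.1]
net container 0.74 [374.7 299.4   1.4] px [160.4   2.7]
seg (array([374.4, 259.5]), (50.618202209472656, 104.96656036376953), 76.09374237060547)
t 17.8 pos [445.5   85.49 225.97] yaw -1.8126087541369773 q [0.04 0.28] F [ 0.04 -0.5   0.88] open 1.0017698923827691
cm [-0.81 21.5   0.1 ] deg [ 0.67 -0.72 -0.08]
```

View pics/w5.png

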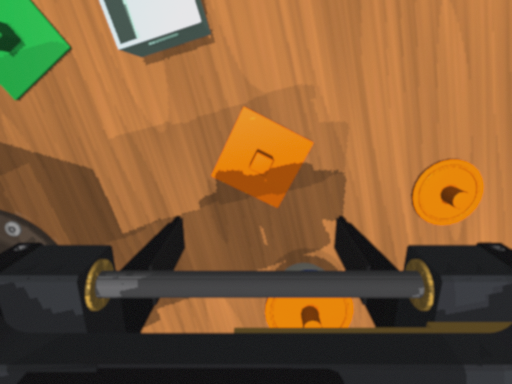

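Wrist view: the orange square lid is at (262,157), turned 49.8°, with the medium lid on its bowl at bottom (310,310). The container is at top left (155,20), so I look at it from above first.

Emit:
apply_moves(
  increments=[
    [[-3.9,0,-2.3],[0.7,-3,0],9.5],
    [[-4.0,0,-2.1],[0,-3,0],9.5],
    [[-4.1,0,-1.9],[0,-3,0],9.5],
    [[-4.2,0,-1.7],[0,-3,0],9.5],
    [[-3.5,0,-1.3],[0,-2,0],9.5],
  ],
)

```text
t: 18.42
eef_pos: [383.6, 292.7, 225.3]
tcp_rot: [-1.57, 0.001, -1.576]
ft_force: [1.6, 0.4, -0.3]
opening: 0.999
```

```bash
cat > cont.py <<'E'
import sys
from fit import *
p,K,M=cam("wrist"); n="container"
for d in nets.mark_of(p,n)[:1]: print("net",round(d["confidence"],2),w(M,d["point"]))
# fit by colour: everything not wood/orange/shadow near the rim, on the rim plane
h=cv2.cvtColor(p["img"],cv2.COLOR_RGB2HSV); m=((h[...,0]>30)&(h[...,0]<130)|((h[...,1]<60)&(h[...,2]>110))).astype(np.uint8)
print(pix(K,M,[376,300,60]), locate(p,K,M,n))
g=(376,300); u,v=np.meshgrid(np.linspace(-70,70,281),np.linspace(-70,70,281))
W=np.stack([g[0]+u,g[1]+v,np.full_like(u,60),np.ones_like(u)],-1)@np.linalg.inv(M).T
q=W[...,:3]@K.T; q=(q[...,:2]/q[...,2:]).astype(np.float32)
a=cv2.remap(p["img"],q[...,0],q[...,1],cv2.INTER_CUBIC); mm=cv2.remap(m,q[...,0],q[...,1],cv2.INTER_NEAREST)
c=max(cv2.findContours(mm,0,1)[0],key=cv2.contourArea); r=cv2.minAreaRect(c); print("rect mm",np.array(r[0])/2-70+np.array(g),np.array(r[1])/2,r[2])
o=np.hstack([a,np.dstack([mm*255]*3)]); cv2.drawContours(o,[cv2.boxPoints(r).astype(int)],0,(255,0,0),1); save(sys.argv[1],cv2.resize(o,None,fx=1.4,fy=1.4))
E
python3 cont.py c1.png; python3 go.py 376 300 220 -1.57
```

```text
net 0.95 [375.3 298.5   1.3]
[252.  165.1] (array([374.2, 300.9]), (94.87970733642578, 97.21101379394531), 2.556671619415283)
rect mm [374.4 301.1] [95.1 97.5] 2.636758327484131
t 18.52 pos [383.17 293.59 225.21] yaw -1.5740076100138327 q [0.52 0.52] F [-0.66  0.45 -0.22] open 1.0010830956425527
cm [-0.64  0.52 -0.72] deg [-0.05 -0.23 -0.05]
```

View pics/c1.png

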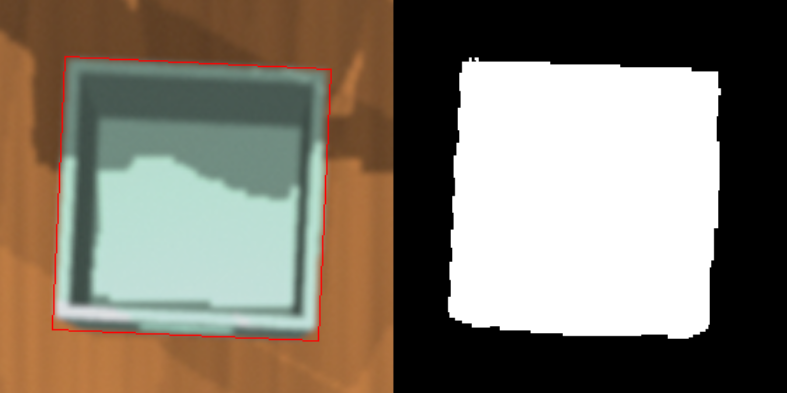

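Rectified view: the container's rim fits at about (374.6, 300), turned 2.6°; the lower red edge takes in a little of the outer wall, and I allowed for that. Back to the square lid.

Emit:
apply_moves(
  increments=[
    [[4.0,1,1.3],[0,8,0],9.5],
    [[3.8,3,1.8],[0,8,0],9.5],
    [[3.5,3,2.3],[0,8,0],9.5],
    [[3.2,3,2.8],[0,8,0],9.5],
    [[2.7,1,3.2],[0,8,0],9.5],
  ],
)

```text
t: 19.15
eef_pos: [447.8, 82.7, 112.3]
tcp_rot: [-1.569, 0.004, -2.297]
ft_force: [1.0, 0.9, 0.2]
opening: 1.005
```

```bash
python3 lid.py - lid_square 6 446 94;  python3 go.py 445.6 92.2 11 -2.273
```

```text
net 0.75 [445.6  92.   -2.5]
seg (array([445.7,  92.3]), (105.04695129394531, 104.93537902832031), 49.7421989440918)
t 19.25 pos [448.63  81.34 112.54] yaw -2.299570060155596 q [0.03 0.76] F [-0.5  -0.23  0.23] open 1.0040554578950462
cm [-0.57 10.15 -0.97] deg [-0.13 -1.52 -0.23]
```

Emit:
apply_moves(
  increments=[
    [[-0.5,2.5,-0.9],[0,-1.5,0],8],
    [[-0.1,3,0],[0,0,0],7],
    [[0,2.5,0],[0,0,0],6],
    [[0,0.7,0],[0,0,0],5],
    [[0,0,0],[0,0,0],5],
  ],
)

```text
t: 19.88
eef_pos: [447.6, 88.0, 24.6]
tcp_rot: [-1.567, 0.006, -2.277]
ft_force: [0.1, -0.4, 0.4]
opening: 0.551
```

```bash
python3 go.py 445.7 92.3 12 -2.273
```

```text
t 19.88 pos [447.55  88.01  24.57] yaw -2.276820713433616 q [0.05 0.75] F [ 0.1  -0.37  0.45] open 0.5512306581770677
cm [-0.2   1.26 -0.42] deg [-0.23 -0.22 -0.31]
```

Emit:
apply_moves(
  increments=[
    [[-0.2,0.2,-0.4],[-0.2,-0.2,-0.3],5],
    [[0,0.6,0],[0,0,0],5],
    [[0,0.4,0],[0,0,0],4],
    [[0,0,0],[0,0,0],1.5],
    [[0,0,0],[0,0,0],1.5],
  ],
)

```text
t: 20.5
eef_pos: [446.6, 92.5, 13.8]
tcp_rot: [-1.568, 0.002, -2.273]
ft_force: [-1.6, 1.4, 0.3]
opening: 0.267
```

Emit:
apply_moves(
  increments=[
    [[0,0,0],[0,0,0],1.5],
    [[0,0,0],[0,0,0],1.5],
    [[0,0,0],[0,0,0],1.5],
    [[0,0,0],[0,0,0],1.5],
    [[0,0,0],[0,0,0],1.5],
  ],
)

```text
t: 21.12
eef_pos: [446.6, 92.4, 13.9]
tcp_rot: [-1.568, 0.002, -2.273]
ft_force: [1.0, 0.5, -1.8]
opening: 0.252
```

```bash
python3 go.py 445.7 92.3 12 -2.273
```

```text
t 21.12 pos [446.63  92.43  13.88] yaw -2.2727007387820253 q [0.06 0.76] F [ 1.    0.46 -1.78] open 0.2520720081315706
cm [ 0.07  0.19 -0.06] deg [-0.16  0.02 -0.13]
```

Emit:
apply_moves(
  increments=[
    [[0,-1.5,0],[0,0,0],1.5],
    [[0,-3,0],[0,0,0],1.5],
    [[0,-4,0],[0,0,0],1.5],
    [[0,-3,0],[0,0,0],1.5],
    [[0,0,0],[0,0,0],1.5],
  ],
)

```text
t: 21.75
eef_pos: [445.8, 92.4, 131.6]
tcp_rot: [-1.569, 0.001, -2.273]
ft_force: [0.2, -0.1, -1.1]
opening: 0.246
```

Emit:
apply_moves(
  increments=[
    [[-2.2,0,-3.8],[0,-8.6,0],1.5],
    [[-2.8,0,-3.4],[0,-8.6,0],1.5],
    [[-3.2,0,-2.9],[0,-8.6,0],1.5],
    [[-3.6,0,-2.4],[0,-8.6,0],1.5],
    [[-3.5,0,-1.7],[0,-8.6,0],1.5],
  ],
)

```text
t: 22.38
eef_pos: [371.0, 296.1, 126.0]
tcp_rot: [-1.574, -0.002, -1.505]
ft_force: [0.8, 0.3, -1.4]
opening: 0.25
```

```bash
python3 go.py 374.6 300 100 -1.525; python3 go.py 374.6 300 100 -1.525
```

```text
t 22.38 pos [371.04 296.11 125.96] yaw -1.5050992229806008 q [0.53 0.47] F [ 0.85  0.34 -1.39] open 0.2501114420779035
cm [-0.37  2.59  0.39] deg [0.17 1.14 0.14]
t 22.38 pos [371.04 296.11 125.96] yaw -1.5050992229806008 q [0.53 0.47] F [ 0.85  0.34 -1.39] open 0.2501114420779035
cm [-0.37  2.59  0.39] deg [0.17 1.14 0.14]
```

Emit:
apply_moves(
  increments=[
    [[0,0,0],[0,0,0],1.5],
    [[-0.3,1,0.4],[0.2,1.1,0.1],1.5],
    [[0,1.5,0],[0,0,0],1.5],
    [[0,1,0],[0,0,0],1.5],
    [[0,0,0],[0,0,0],1.5],
  ],
)

```text
t: 23.0
eef_pos: [374.2, 298.4, 84.9]
tcp_rot: [-1.574, -0.003, -1.53]
ft_force: [1.0, -0.3, -1.2]
opening: 0.251
```

```bash
python3 go.py 374.6 300 73.9 -1.525
python3 - <<'E'
from fit import *
p,K,M=cam("side"); s=readout.state()["eef_pos"]; c=pix(K,M,s).astype(int); print(c)
a=p["img"][c[1]-35:c[1]+45,c[0]-60:c[0]+60]; save("s3.png",cv2.resize(a,None,fx=5,fy=5,interpolation=cv2.INTER_CUBIC))
E
```

```text
t 23.0 pos [374.19 298.38  84.93] yaw -1.5296462032828195 q [0.54 0.5 ] F [ 0.97 -0.34 -1.19] open 0.250725686665918
cm [-0.16  1.1   0.05] deg [ 0.21 -0.27  0.18]
[270 229]
```

View pics/s3.png

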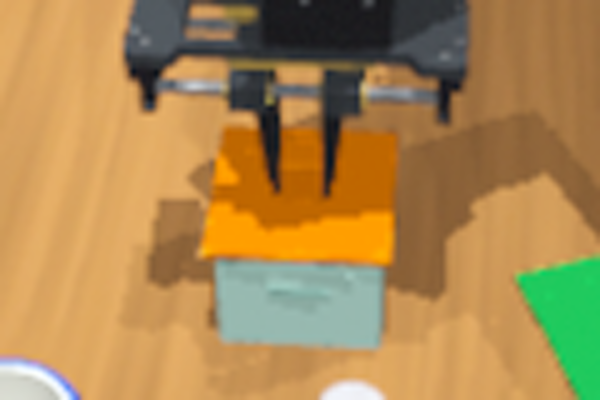

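The crop shows the square lid just above the container, centred with its sides in line. Lowering.

Emit:
apply_moves(
  increments=[
    [[-0.15,0.3,0.05],[0.2,0,0.2],1.5],
    [[0,0.4,0],[0,0,0],1.5],
    [[0,0.2,0],[0,0,0],1.5],
    [[0,0.1,0],[0,0,0],1.5],
    [[0,0,0],[0,0,0],1.5],
  ],
)

```text
t: 23.68
eef_pos: [375.4, 300.2, 75.6]
tcp_rot: [-1.569, 0.002, -1.531]
ft_force: [0.3, 0.1, -0.8]
opening: 0.249
```

```bash
python3 go.py 374.6 300 73.9 -1.525
```

```text
t 23.68 pos [375.4  300.15  75.55] yaw -1.5305035256415163 q [0.54 0.5 ] F [ 0.3   0.14 -0.84] open 0.2485996295192242
cm [ 0.01  0.16 -0.08] deg [-0.13 -0.32 -0.1 ]
```

Emit:
apply_moves(
  increments=[
    [[0,0.1,-0.05],[0,0,0],1.5],
    [[0,0.1,0],[0,0,0],1.5],
    [[0,0,0],[0,0,0],1.5],
    [[0,0,0],[0,0,0],2.9],
    [[0,0,0],[0,0,0],4],
  ],
)

```text
t: 24.3
eef_pos: [375.0, 300.3, 73.9]
tcp_rot: [-1.568, 0.002, -1.53]
ft_force: [0.3, 0.2, -0.2]
opening: 0.36
```

Emit:
apply_moves(
  increments=[
    [[0,0,0],[0,0,0],5],
    [[0,-2,0],[0,0,0],6],
    [[0,-5,0],[0,0,0],9.5],
    [[0,-5,0],[0,0,0],9.5],
    [[0,-3,0],[0,0,0],9.5],
  ],
)

```text
t: 24.92
eef_pos: [373.9, 299.4, 226.2]
tcp_rot: [-1.572, -0.0, -1.531]
ft_force: [0.3, 0.5, 0.2]
opening: 0.878
```

```bash
python3 lid.py w6.png lid_square 66 374.6 300;  python3 go.py 517 460 230 -1.525
```

```text
net 0.75 [377.  298.7  58.2]
net 0.61 [188.1 309.    0.2]
seg (array([375.3, 299.2]), (105.26033782958984, 103.75545501708984), 2.3209362030029297)
t 25.02 pos [374.66 299.94 226.87] yaw -1.5304644756366665 q [0.54 0.5 ] F [0.74 0.01 0.04] open 0.9572571499871562
cm [-15.42  -0.27  14.87] deg [-0.08 -0.31 -0.08]
```

View pics/w6.png

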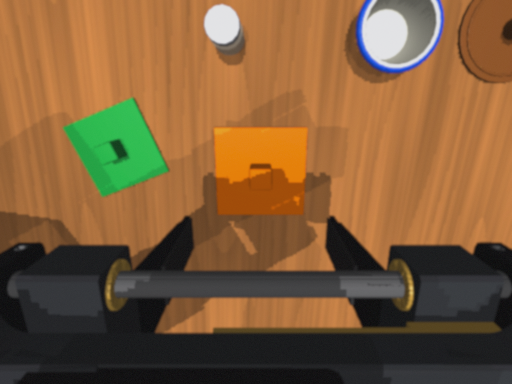

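Wrist view: the square lid is flat on the container at (260,170), with a fitted side of about 104.5 mm at z=66 and an angle of 2.3°. The small bowl is at (400,30), so I go over it next.

Emit:
apply_moves(
  increments=[
    [[-3.8,0,3.6],[0,0,0],9.5],
    [[-3.8,0,3.6],[0,0,0],9.5],
    [[-3.8,0,3.6],[0,0,0],9.5],
    [[-3.3,0,3.2],[0,0,0],9.5],
    [[0,0,0],[0,0,0],9.5],
  ],
)

```text
t: 25.65
eef_pos: [511.2, 455.9, 221.3]
tcp_rot: [-1.574, -0.002, -1.531]
ft_force: [-0.6, -0.7, 0.6]
opening: 1.002
```

```bash
python3 b.py - bowl_small; python3 go.py 685 -12 230 -1.53
```

```text
net bowl_small 0.77 [515.9 460.4   0.5] px [262.7 158.1]
rim (array([516.6, 460.4,  44.8]), array([516.6, 460.5]), 157, np.float64(357.5256641616337))
t 25.75 pos [509.74 454.23 222.14] yaw -1.5315670322101689 q [0.63 0.59] F [-0.01  0.55  0.32] open 1.000075411984477
cm [47.28 -0.74 15.68] deg [ 0.19 -0.09  0.12]
```

Emit:
apply_moves(
  increments=[
    [[5.4,0,1.8],[0,0,0],9.5],
    [[5.4,0,1.8],[0,0,0],9.5],
    [[5.4,0,1.8],[0,0,0],9.5],
    [[5.4,0,1.8],[0,0,0],9.5],
    [[5.4,0,1.8],[0,0,0],9.5],
  ],
)

```text
t: 26.38
eef_pos: [606.8, 180.9, 221.7]
tcp_rot: [-1.576, -0.003, -1.526]
ft_force: [0.5, 0.1, 0.5]
opening: 0.996
```

Emit:
apply_moves(
  increments=[
    [[5.4,0,1.8],[0,0,0],9.5],
    [[5.4,2,1.8],[0,0,0],9.5],
    [[5,3,1.6],[0,0,0],9.5],
    [[3,3,1],[0,0,0],9.5],
    [[0,2,0],[0,0,0],9.5],
  ],
)

```text
t: 27.0
eef_pos: [674.2, -16.8, 122.1]
tcp_rot: [-1.572, -0.003, -1.532]
ft_force: [-0.4, 0.4, -0.1]
opening: 0.998
```

```bash
python3 lid.py - lid_small 6 685 -12; python3 go.py 685 -12 11 -1.53
```

```text
net 0.58 [682.2 -13.3  -1.6]
seg (array([684.2, -13.2]), (96.4727783203125, 96.63922119140625), 31.618995666503906)
t 27.1 pos [673.13 -14.99 121.39] yaw -1.530702760573346 q [-0.12 -0.16] F [ 0.04 -0.33  0.03] open 1.00005250994475
cm [-0.28 11.03  1.25] deg [ 0.25 -0.04  0.16]
```

Target (684.2, -13.2), diameter 96.5 mm: the small lid.

Emit:
apply_moves(
  increments=[
    [[-0.1,2.5,0.8],[0.2,0,0.2],8],
    [[0,3,0.3],[0,0,0],7],
    [[0,3,0],[0,0,0],6],
    [[0,1,0],[0,0,0],5],
    [[0,0,0],[0,0,0],5],
  ],
)

```text
t: 27.72
eef_pos: [683.9, -11.6, 31.1]
tcp_rot: [-1.565, -0.0, -1.528]
ft_force: [-0.8, -0.2, -0.4]
opening: 0.548
```

```bash
python3 go.py 684.2 -13.2 12 -1.53
```

```text
t 27.73 pos [683.87 -11.65  31.12] yaw -1.5284515571702584 q [-0.11 -0.16] F [-0.85 -0.21 -0.43] open 0.5477588731198237
cm [0.16 1.91 0.02] deg [-0.32  0.09  0.  ]
```

Emit:
apply_moves(
  increments=[
    [[0.1,0.8,0],[-0.3,0,0],5],
    [[0,0.8,0],[0,0,0],5],
    [[0,0.3,0],[0,0,0],4],
    [[0,0,0],[0,0,0],1.5],
    [[0,0,0],[0,0,0],1.5],
  ],
)

```text
t: 28.35
eef_pos: [685.1, -12.7, 14.1]
tcp_rot: [-1.567, -0.001, -1.528]
ft_force: [-0.6, -0.2, 0.0]
opening: 0.269
```

Emit:
apply_moves(
  increments=[
    [[0,0,0],[0,0,0],1.5],
    [[0,0,0],[0,0,0],1.5],
    [[0,0,0],[0,0,0],1.5],
    [[0,0,0],[0,0,0],1.5],
    [[0,0,0],[0,0,0],1.5],
  ],
)

```text
t: 28.98
eef_pos: [685.1, -12.7, 14.2]
tcp_rot: [-1.567, -0.001, -1.528]
ft_force: [-1.3, -0.2, -0.3]
opening: 0.251
```

```bash
python3 go.py 684.2 -13.2 12 -1.53
```

```text
t 28.98 pos [685.08 -12.67  14.19] yaw -1.5281890017293716 q [-0.11 -0.16] F [-1.26 -0.23 -0.3 ] open 0.2511058229417037
cm [ 0.05  0.22 -0.09] deg [-0.23  0.1   0.04]
```

Emit:
apply_moves(
  increments=[
    [[0,-1.5,0],[0,0,0],1.5],
    [[0,-3,0],[0,0,0],1.5],
    [[0,-4,0],[0,0,0],1.5],
    [[0,-3.5,0],[0,0,0],1.5],
    [[0,0,0],[0,0,0],1.5],
  ],
)

```text
t: 29.6
eef_pos: [684.8, -12.6, 141.8]
tcp_rot: [-1.565, -0.001, -1.528]
ft_force: [0.1, -1.0, -2.2]
opening: 0.247
```

Emit:
apply_moves(
  increments=[
    [[-4,0,-1.2],[0,0,0],1.5],
    [[-5.2,0,-1.6],[0,0,0],1.5],
    [[-5.2,0,-1.6],[0,0,0],1.5],
    [[-5.2,0,-1.6],[0,0,0],1.5],
    [[-5.2,0,-1.6],[0,0,0],1.5],
  ],
)

```text
t: 30.22
eef_pos: [595.8, 234.7, 138.9]
tcp_rot: [-1.567, -0.002, -1.535]
ft_force: [1.4, 0.0, -1.6]
opening: 0.247
```

```bash
python3 go.py 516.6 460.4 110 -1.53
```

```text
t 30.23 pos [595.82 234.68 138.85] yaw -1.5348904974754594 q [0.27 0.24] F [ 1.39  0.04 -1.59] open 0.24720260385550238
cm [-22.85   2.82  -7.12] deg [-0.19 -0.28  0.1 ]
```

Emit:
apply_moves(
  increments=[
    [[-5,0,-1.5],[0,0,0],1.5],
    [[-5,0.5,-1.5],[0,0,0],1.5],
    [[-5,0.5,-1.5],[0,0,0],1.5],
    [[-5,0.5,-1.5],[0,0,0],1.5],
    [[-2,0.5,-0.6],[0,0,0],1.5],
  ],
)

```text
t: 30.85
eef_pos: [515.9, 460.2, 114.8]
tcp_rot: [-1.571, -0.004, -1.532]
ft_force: [0.1, -0.3, -0.9]
opening: 0.24
```

```bash
python3 go.py 516.6 460.4 64.2 -1.53
```

```text
t 30.85 pos [515.9  460.19 114.81] yaw -1.532445869643537 q [0.63 0.6 ] F [ 0.08 -0.31 -0.93] open 0.23989123773108
cm [-0.04  5.06  0.07] deg [ 0.03 -0.14  0.21]
```

Emit:
apply_moves(
  increments=[
    [[0,0,0],[0,0,0],1.5],
    [[0,1,0],[0,0,0.2],1.5],
    [[0,1.5,0],[0,0,0],1.5],
    [[0,1.2,0],[0,0,0],1.5],
    [[0,0.5,0],[0,0,0],1.5],
  ],
)

```text
t: 31.48
eef_pos: [516.7, 456.7, 68.5]
tcp_rot: [-1.574, -0.002, -1.535]
ft_force: [-0.6, 1.1, -1.2]
opening: 0.251
```

```bash
python3 go.py 516.6 460.4 64.2 -1.53
```

```text
t 31.48 pos [516.68 456.68  68.46] yaw -1.534733941734544 q [0.63 0.59] F [-0.57  1.07 -1.15] open 0.2510766215489626
cm [-0.37  0.43  0.01] deg [ 0.16 -0.27  0.12]
```

Emit:
apply_moves(
  increments=[
    [[-0.35,0,0],[0.2,0,0],1.5],
    [[0,0.2,0],[0,0,0],1.5],
    [[0,0.15,0],[0,0,0],1.5],
    [[0,0,0],[0,0,0],1.5],
    [[0,0,0],[0,0,0],1.5],
  ],
)

```text
t: 32.1
eef_pos: [517.0, 460.5, 65.3]
tcp_rot: [-1.569, -0.001, -1.535]
ft_force: [-0.1, 0.6, -0.8]
opening: 0.247
```

```bash
python3 go.py 516.6 460.4 64.2 -1.53
```

```text
t 32.1 pos [517.02 460.47  65.26] yaw -1.5349947697165571 q [0.63 0.6 ] F [-0.06  0.57 -0.77] open 0.24693786384196836
cm [ 0.01  0.11 -0.04] deg [-0.11 -0.29  0.09]
```

Emit:
apply_moves(
  increments=[
    [[0,0.1,0],[0,0,0],1.5],
    [[0,0.05,0],[0,0,0],1.5],
    [[0,0,0],[0,0,0],1.5],
    [[0,0,0],[0,0,0],2.9],
    [[0,0,0],[0,0,0],4],
  ],
)

```text
t: 32.72
eef_pos: [517.2, 460.6, 64.5]
tcp_rot: [-1.568, -0.001, -1.535]
ft_force: [-0.0, -0.0, 0.0]
opening: 0.356
```

Emit:
apply_moves(
  increments=[
    [[0,0,0],[0,0,0],5],
    [[0,-2,0],[0,0,0],6],
    [[0,-5,0],[0,0,0],9.5],
    [[0,-5,0],[0,0,0],9.5],
    [[0,-3,0],[0,0,0],9.5],
  ],
)

```text
t: 33.35
eef_pos: [516.4, 460.4, 220.7]
tcp_rot: [-1.57, -0.002, -1.535]
ft_force: [-0.1, 0.8, -0.7]
opening: 0.88
```

```bash
python3 lid.py - lid_small 56 516.6 460.4
python3 - <<'E'
from fit import *
p,K,M=cam("side"); save("s4.png",p["img"])
p,K,M=cam("top"); print("blue",locate(p,K,M,"lid_blue"))
E
```

```text
net 0.87 [515.1 461.3  49.7]
seg (array([517.6, 459.9]), (96.93738555908203, 97.03663635253906), 63.8337516784668)
blue (array([ 634.4, -228.4]), (120.81993865966797, 121.50345611572266), 114.60575866699219)
```

View pics/s4.png

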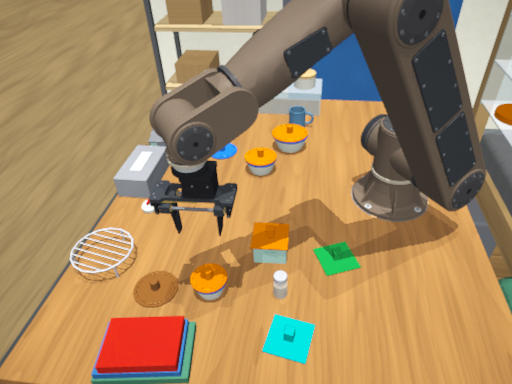

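All four lids sit on their dishes, at (290,132), (260,156), (270,237) and (209,275). The blue lid fits at the same place as at the start. Handing in.

```bash
python3 -c "
from cell import env; print(env.job_done())"
```

```text
the job is handed in; nothing more can be done
None
```

All four orange lids are on their dishes, set down gently and let go. I handed the job in at about 33.5 s of the 106 s. `env.job_done()` gave no verdict.

These wrist-camera fits compare each lid after release with its dish as measured beforehand:

| Lid | Lid centre (mm) | Dish centre (mm) | Apart (mm) |
|---|---|---|---|
| Large | (368.4, -291.2) | about (367.5, -291) | about 1 |
| Medium | (462.4, -114.9) | (462.0, -113.9) | about 1 |
| Square | (375.3, 299.2) | about (374.6, 300) | about 1 |
| Small | (517.6, 459.9) | (516.6, 460.4) | about 1 |

- **Lying flat:** each lid's outline, fitted at its rim height, came within about 1 mm of its true size, so all four look flat.
- **Square lid:** its sides are at 2.3° against the container's 2.6°.
- **Blue lid:** it is within 0.1 mm of its starting place in the top camera.
- **Dishes and look-alikes:** the last side picture shows the dishes upright and the look-alikes where they were. I did not re-measure the dishes once they were covered.

**Disagreements:** estimates of the large bowl's centre differed by about 4 mm between wrist views, and by more in the side camera, so I took a mean. The container's rim fit took in a little outer wall, and I corrected its centre by about 1 mm. Early colour fits from the top and side cameras were off by several mm or worse, so I didn't use them for placing.

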